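# Hold the flight punch lever level

## Robot

A 6-joint arm with a two-finger parallel gripper is mounted at the origin on the work surface. World frame = base frame: x ahead of the robot, y to its left, z up, the work surface at z = 0. Lengths are in mm, angles in rad, forces in N, time in s.
With the tool pointing down it reaches from about 250 to 800 mm from the base axis. Payload 8.5 kg.
Tool frame: the origin (TCP) lies at the very end of the fingers, on their centre line; the grasp point (between the pads) lies 19 mm behind it; z points along the fingers, y is the direction in which the jaws open and shut (so a half turn about z gives the same grasp; the last joint's range is limited). The gripper opens to 85 mm and grips with 20 to 120 N. Pads are 22 mm wide; open, the fingers measure 114 mm over their backs; the gripper's body (76 mm by 85 mm) begins 54 mm behind the grasp point. The pads swing forward as they close: fully open they stand 13 mm farther back than shut.
Start: joints at [1.191, 0.238, -0.013, 1.319, 0, 1.571], TCP at [194.618, 487.548, 231.276] pointing down, gripper open.
Joint ranges: [-2.66, 2.66], [-1.03, 1.9], [-1.14, 1.46], [-1.82, 2.27], [-1.45, 1.34], [-3.14, 3.14]. Speed limits (rad/s): [2.22, 2.22, 2.79, 3.14, 3.14, 3.14].

## Interface

Orientations are given as a rotation vector (axis times angle).
In Python, from bench import r gives the robot as it stands.
- The arm moves only by the tool play_rows, never from a script. Its argument "steps" is one flat list of numbers, 7 for each row, row after row: the opening, from 0 (shut) to 1 (fully open), then the shift along the world's x, y, z each as a share of 40 mm, from -1 to 1, then the turn, a rotation vector about the world's x, y, z each as a share of 10 degrees, from -1 to 1. A call has 1 to 12 rows; each row shifts and turns the commanded pose from where the row before left it; what a row does not reach is not made up. A row lasts 1/8 s, in which the tool goes at most 62.5 mm and 10.7 degrees, less where a joint would pass 70% of its speed; a pose out of reach is approached as far as the arm can. A call with a number of a shift or a turn outside -1 to 1 is refused whole. A call with a gripper value outside its range is refused whole. The fingers move at their own pace and stop on an object; "force" is the grip in N (left out, the last holds). Time passes only in rows, so rows that do not move let the fingers close. It gives the time, the measured TCP pose, the force and the opening at its end, in the units of the state.
- r.observe(): the state, without advancing time (a new reading comes with each control period).
- r.capture(name): name is "scene" or "top" or "wrist"; returns (picture, depth): 480x640x3 uint8, red, green, blue; 480x640 float32, mm along the optical axis (not along the pixel's ray), 0 where there is no reading.
- r.get_calibration(name): a dict with "fov_y" (degrees; the focal length in pixels is half the picture's height over the tangent of half this angle, whatever the lens; pixels are square), "cx", "cy" (the principal point, pixels), "cam_to_world" (4x4, takes a point from camera to world coordinates); the wrist camera has in their place "mount" (4x4, takes a point from camera to tool coordinates, whose origin is the TCP and whose axes are the flange's). Camera axes: x right, y up, looking along -z (the intrinsics and any distortion apply to the point x, -y, -z); pixel columns grow to the right and rows downward; lengths in mm; the calibration is good to about 2 mm. A picture is of the moment at which its call begins: read the wrist's pose just before it. get_calibration takes no time and is no camera call.
- r.sign_off(): hands the job in, once; it reports no verdict.
The state is a dict: "clock": time; "joints": joint angles; "qvel": joint speeds; "joint_torque": joint torques, N m; "ee_pos": TCP position; "eef_rot": TCP orientation; "ft_force": force on the tool from outside, world axes, zero at the start; "wrist_torque": the same for the moment, N m; "width": finger opening in mm.
Only numpy, scipy, OpenCV 4.12 (cv2) and the standard library are available. Lean on these libraries where they do the work, as an engineer would, in place of code of your own. Each camera call takes 0.05 s, during which the arm holds its last target.

## Task

Swing the lamp on its hinged arm away from the flight punch, until no part of its shade overhangs the punch's wooden base board. Then press the punch's sprung hand lever down until it is level, where the ram just pinches the flight - do not force it clearly past level, which would punch the hole - and finish still holding it steady there: the job ends with the lever held down level, not let go. Leave the mug, the bell and the tin standing where they are.

Things in the scene. Friction and masses are not known exactly. Their poses are not given: they have to be found in the camera images.
- punch: Bench lever punch for dart flights, chrome on a mahogany base board 260 (x) x 140 (y) x 18 mm, fixed to the shelf. Origin: centre of the board's underside. Its x axis runs from the handle end (-x) to the column end (+x, lever pivot 120 mm above the shelf at x = +90 mm), z up. The lever lies above the line y = 0 of this frame; level, its end is at x = -102 mm, above the board. The lamp stands on its +y side.
- lever (a joint): Spring-loaded hand lever of the punch, hinged at lever_pivot. 0 = at rest, raised 0.55 rad above level; grows as it is pressed down; 0.55 = exactly level (want 0.45 to 0.65); mechanical stop at 0.85; beyond 0.75 the hole is punched. Springs back up when let go. Pressed straight down on the pad (150 mm from the pivot) it needs about 4 N to start moving and about 10 N at level.
- lever_pivot (a point): Centre of the lever's hinge pin, 120 mm above the shelf. The lever swings in the upright plane through this point along the punch's x axis.
- lever_pad (a point): Middle of the top face of the lever's black handle, 150 mm from the pivot measured along the lever (and 9 mm above the lever's centre line). The handle is 85 mm long along the lever (from 107 to 192 mm from the pivot), 34 mm wide and 18 mm thick. At rest this point is about 206 mm above the shelf, with the lever level 129 mm.
- lamp_arm (a joint): Hinge of the lamp arm, upright axis at lamp_hinge. Grows clockwise seen from above, which carries the shade off the punch towards the punch's +y side, passing the -x side of the lamp post. Starts between about -0.2 and 0.2 with the shade over the lever handle; stops at -0.3 and 1.9. Stiff: stays where it is left, moves with about 1 N at the knob.
- lamp_hinge (a point): Point on the upright axis of the lamp's hinge, 272 mm above the shelf at the top of the brass post (collar 30 mm across, up to z = 288 mm; round foot 96 mm across on the shelf). From it a brass bar 12 mm thick runs level to the shade, 215 mm away.
- lamp_knob (a point): Centre of the top of the upright black knob (20 mm across, 52 mm tall above the bar, top 330 mm above the shelf) that stands on the axis of the lamp's shade, for gripping or pushing. The green round shade below the bar is 90 mm across, from 223 to 264 mm above the shelf. The shade is clear of the board when this point lies 115 mm or more to the +y side of the punch's centre line.
- mug: Dimpled glass pint mug, 88 mm across, 125 mm tall, handle reaching 81 mm from the axis on its +y side. Origin: centre of the underside. Leave standing.
- bell: Brass hand bell with a mahogany grip, 84 mm across, 142 mm tall, standing on its mouth. Origin: centre of the underside. Leave standing.
- tin: Round red tin of spare points, 71 mm across, 52 mm tall. Origin: centre of the underside. Leave standing.
Not all that is in view belongs to the job. There is more than one size of the tin; the job needs the larger. Of the things that look like the bell, the smaller one is meant.

How it is judged (in metres and radians):
On the way, in this order (a step that is already met when the one before it is completed fails the run):
1. the lamp is swung clear of the punch's board while the lever is still up (y of lamp_knob in the frame of punch above 0.11 m and value of joint lever below 0.2 rad), for 0.2 s.
2. the lever is pressed level by the robot (value of joint lever between 0.45 and 0.65 rad), for 0.3 s.
At the end, for the whole second after the job is handed in: The robot is still pressing the lever (over 4 N) and it stands still within 0.1 rad of level (joint 0.45 to 0.65); the lamp knob is more than 110 mm to the +y side of the punch's centre line, so that the shade is off the board; mug, bell and tin stand upright within 25 mm of their starts (all of step 2 and velocity of joint lever between -0.1 and 0.1 rad/s and (contact force between punch and the fingers above 4 N or contact force between punch and the arm above 4 N) and y of lamp_knob in the frame of punch above 0.11 m and distance of each of mug, bell, tin from where it was at the start of the episode below 0.025 m and angle between each of mug, bell, tin's own z axis and vertical below 0.2 rad); the arm keeps its last pose, push and grip.
It fails at once if the lever is forced past level (joint over 0.75): the hole is punched (value of joint lever above 0.75 rad).
It fails at once if mug, bell or tin is shoved more than 40 mm or tipped over (distance of any of mug, bell, tin from where it was at the start of the episode above 0.04 m or angle between any of mug, bell, tin's own z axis and vertical above 0.5 rad).
It also fails if it takes over 58 s, if anything falls off the work surface, if the arm or the gripper's body presses on something with over 40 N, if the wrist force passes 120 N, or if a joint passes its speed limit or range.

## Working session

There is one attempt and no reset: what is moved stays moved. The work goes in short steps, Python scripts to look and compute and a tool call to move; the robot and the scene stay as the last step left them, time stands still between calls to the robot, and variables do not carry over. Pictures are saved under pics/ and viewed, and the job is handed in when it is done.

Besides the shell and the picture viewer there is one more tool, called after "Call:" in YAML: its name, and indented under it one key for each argument. play_rows: Moves the arm, as the interface text tells. Shift numbers are shares of 40 mm and turn numbers shares of 10 degrees, none past 1 either way. Its arguments: {"type":"object","properties":{"steps":{"type":"array","items":{"type":"number","minimum":-1,"maximum":1}},"force":{"type":"number"}},"required":["steps"]}

```bash
ls; mkdir -p pics; cat > h.py <<'E'
import numpy as np, cv2
from bench import r
def save(n,img): cv2.imwrite(f'pics/{n}.png',img[:,:,::-1])
def pts(name,depth,c=None):
    c=c or r.get_calibration(name)
    f=240/np.tan(np.radians(c['fov_y'])/2)
    v,u=np.mgrid[0:480,0:640]
    P=np.stack([(u-c['cx'])/f*depth,-(v-c['cy'])/f*depth,-depth],-1)
    M=np.array(c['cam_to_world'])
    W=P@M[:3,:3].T+M[:3,3]
    W[depth<=0]=np.nan
    return W
E
python3 - <<'E'
from h import *
print(r.observe())
for n in('scene','top'):
    p,d=r.capture(n); save(n+'0',p); np.save(n+'_d.npy',d); np.save(n+'_p.npy',p); c=r.get_calibration(n);print(c)
E
```

```text
pics
{'clock': 0.0, 'joints': array([ 1.19099553e+00,  2.38805690e-01, -1.42513189e-02,  1.31917420e+00,
       -1.55172619e-05,  1.57082378e+00]), 'qvel': array([ 0.00080433, -0.00058989, -0.00224069,  0.00099418,  0.00120803,
       -0.00052879]), 'joint_torque': array([ 3.14363453e-03, -5.38779938e+01,  3.46441519e+01,  1.82384695e-02,
        2.10852149e-04, -9.48683692e-06]), 'ee_pos': array([194.49149099, 487.21256295, 230.66568492]), 'eef_rot': array([-5.93004360e-01, -3.08485647e+00,  2.21781636e-03]), 'ft_force': array([0.6985917 , 0.34098258, 0.16753098]), 'wrist_torque': array([ 0.05672084, -0.03696538, -0.03965017]), 'width': 85.05171325790853}
{'fov_y': 53.061221615881706, 'cx': 318.9553490468559, 'cy': 232.91050564562005, 'cam_to_world': array([[ 8.90299620e-01, -3.79774877e-01,  2.51272023e-01,
         8.47196579e+02],
       [ 4.55374950e-01,  7.41898322e-01, -4.92159054e-01,
        -4.34560341e+02],
       [ 4.91351909e-04,  5.52592003e-01,  8.33451760e-01,
         9.59830900e+02],
       [ 0.00000000e+00,  0.00000000e+00,  0.00000000e+00,
         1.00000000e+00]])}
{'fov_y': 53.67481366279855, 'cx': 320.32143375987914, 'cy': 243.91996999923958, 'cam_to_world': array([[ 1.17231865e-02,  9.95659704e-01, -9.23272512e-02,
         5.13856323e+02],
       [-9.99580148e-01,  1.41157449e-02,  2.53036226e-02,
         7.68997973e+00],
       [ 2.64970653e-02,  9.19918484e-02,  9.95407156e-01,
         1.25404493e+03],
       [ 0.00000000e+00,  0.00000000e+00,  0.00000000e+00,
         1.00000000e+00]])}
```

View pics/scene0.png

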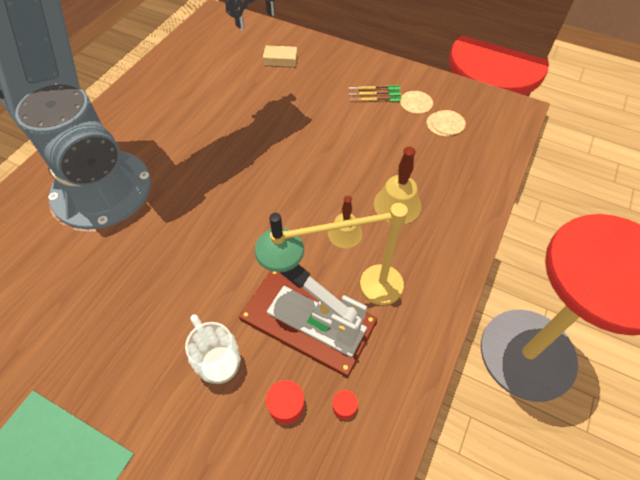

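View pics/top0.png

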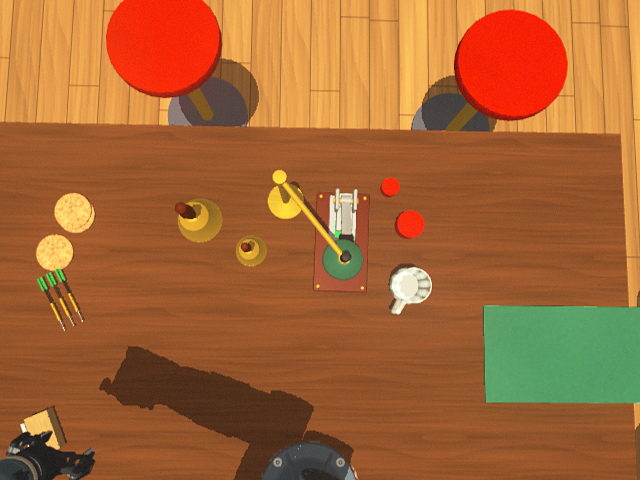

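The scene picture shows the lamp knob at (277,222), lever handle at (293,273), mug (213,352), small bell (346,228) and large bell (400,195), and large tin (285,402) and small tin (345,404). In the top picture the board is at about (342,242), the knob at (346,257) and the hinge at (280,177). Next I'll turn these into positions.

```bash
python3 - <<'E'
from h import *
d=np.load('top_d.npy');p=np.load('top_p.npy');W=pts('top',d)
ds=np.load('scene_d.npy');ps=np.load('scene_p.npy');Ws=pts('scene',ds)
np.set_printoptions(precision=1,suppress=True)
def med(m,W): return np.nanmedian(W[m],0),m.sum()
# board: mahogany, z 10..26
hsv=cv2.cvtColor(p,cv2.COLOR_RGB2HSV)
box=np.zeros(d.shape,bool); box[180:305,300:385]=1
m=box&(W[...,2]>10)&(W[...,2]<28)
ys,xs=np.nonzero(m);print('board',m.sum(),np.nanmin(W[m],0),np.nanmax(W[m],0))
rect=cv2.minAreaRect(W[m][:,:2].astype(np.float32));print(rect, np.nanmedian(W[m][:,2]))
# knob top etc
for nm,WW,b in(('top',W,box),('scene',Ws,None)):
    z=WW[...,2]
    g=(WW[...,0]>300)&(WW[...,0]<800)&(np.abs(WW[...,1])<350)
    k=g&(z>318)&(z<345); print(nm,'knob',med(k,WW))
    k=g&(z>280)&(z<296);print('collar',med(k,WW))
    k=g&(z>268)&(z<281);q=WW[k];print('bar',med(k,WW),q.min(0) if len(q) else 0,q.max(0)if len(q) else 0)
def around(u,v,rad=22):
    b=np.zeros(d.shape,bool);b[v-rad:v+rad,u-rad:u+rad]=1
    m=b&(W[...,2]>8); q=W[m]; 
    (c,rr)=cv2.minEnclosingCircle(q[:,:2].astype(np.float32)); print((u,v),c,rr,q[:,2].max())
for u,v,R in((250,250,20),(200,218,26),(410,224,18),(390,187,12),(412,286,25)): around(u,v,R)
# lever
x=W[m]
g=box&(W[...,2]>60)&(W[...,2]<215); q=W[g]
for a in range(430,700,20):
    s=q[(q[:,0]>a)&(q[:,0]<a+20)]
    if len(s):print(a,len(s),np.median(s,0),s[:,1].min(),s[:,1].max())
z=Ws[...,2];g=(Ws[...,0]>400)&(Ws[...,0]<700)&(np.abs(Ws[...,1])<90)&(z>60)&(z<218)&(ps.max(-1)<70)
q=Ws[g];print('dark',len(q));
for a in range(430,700,10):
    s=q[(q[:,0]>a)&(q[:,0]<a+10)]
    if len(s):print(a,len(s),np.median(s,0),s[:,1].min(),s[:,1].max())
E
```

```text
board 2631 [ 506.6 -191.7   10.2] [789.   31.8  28. ]
((642.0968627929688, -88.25263214111328), (277.8277587890625, 225.59432983398438), 4.513557434082031) 18.05391136776302
top knob (array([576.7, -66.2, 329.4]), np.int64(83))
collar (array([739.3,  66.2, 287. ]), np.int64(204))
bar (array([656.6,  -1.3, 276.8]), np.int64(539)) [565.5 -76.6 269.4] [739.1  81.6 280.9]
scene knob (array([580.1, -68.7, 328.3]), np.int64(131))
collar (array([741. ,  63.5, 287.1]), np.int64(282))
bar (array([658. ,  -3.3, 276. ]), np.int64(884)) [566.6 -78.2 268. ] [759.1  73.  280.7]
(250, 250) (611.2930297851562, 158.3135528564453) 38.74675750732422 144.16138488634442
(200, 218) (690.0781860351562, 294.34100341796875) 57.084686279296875 203.97246289433565
(410, 224) (682.1364135742188, -255.23873901367188) 36.33932113647461 59.86378499898683
(390, 187) (783.1744995117188, -205.72885131835938) 24.26255989074707 42.70076538616581
(412, 286) (513.8674926757812, -231.6585693359375) 60.39017105102539 130.56164417719538
610 41 [626.7 -81.6 191.3] -93.54821227538744 -61.46873387714852
630 88 [638.7 -77.8 183.4] -93.5052571522009 -61.588484790237075
650 117 [661.4 -74.1 165.2] -97.2042776995244 -59.9317497133015
670 126 [680.  -74.4 151. ] -99.5090339555013 -59.84281439517187
690 169 [701.9 -75.9 140.5] -104.7050349131445 -54.22009421120419
dark 218
600 9 [608.5 -85.6 202.3] -89.06283658755137 -81.64421558585184
610 71 [615.5 -79.1 198.4] -89.73923384181694 -64.93447886167502
620 81 [624.9 -77.1 193. ] -89.80509411630129 -64.47496928971862
630 57 [633.6 -77.  187.6] -89.32818059519974 -65.71927250528535
```

```bash
python3 - <<'E'
from h import *
p=np.load('top_p.npy');cv2.imwrite('pics/crop0.png',cv2.resize(p[165:325,230:440,::-1],None,fx=3.7,fy=3.7,interpolation=cv2.INTER_CUBIC))
E
```

```text
(no output)
```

View pics/crop0.png

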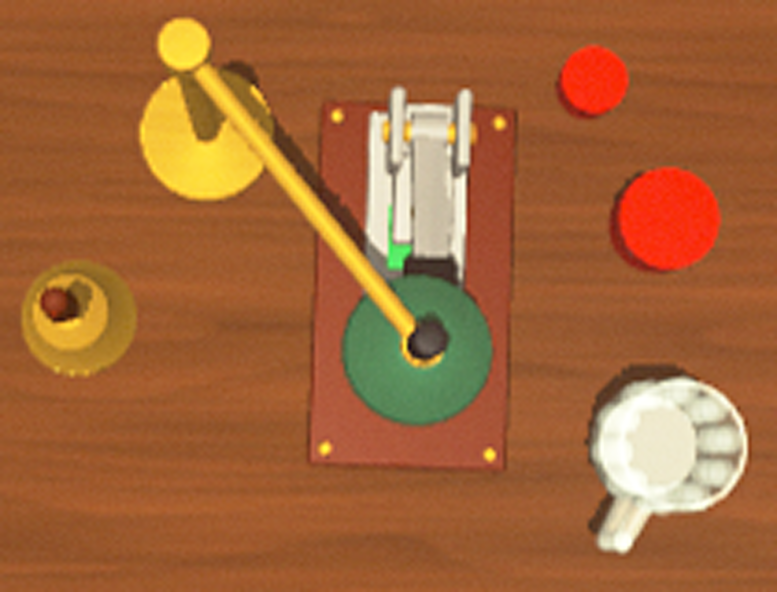

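The close crop shows the board with corners at about (322,100), (517,110), (505,468) and (309,463). The shade is over the handle, with the knob at (427,340). The small bell (75,320) is left of the board, and the large tin (667,220) and mug (660,445) are right of it. The bell choice is the 144 mm one rather than the 204 mm one. The tin is the 71 mm one.

```bash
python3 - <<'E'
from h import *
np.set_printoptions(precision=1,suppress=True)
c=r.get_calibration('top');f=240/np.tan(np.radians(c['fov_y'])/2);M=c['cam_to_world']
o=[]
for u,v in((322,100),(517,110),(505,468),(309,463)):
    u=230+u/3.7;v=165+v/3.7
    q=M[:3,:3]@np.array([(u-c['cx'])/f,-(v-c['cy'])/f,-1]);t=(18-M[2,3])/q[2];o.append((M[:3,3]+t*q)[:2])
o=np.array(o);print(o,[np.linalg.norm(o[i]-o[i-1]) for i in range(4)]);C=o.mean(0)
ax=(o[0]+o[1]-o[2]-o[3]);ax/=np.linalg.norm(ax);ay=np.array([-ax[1],ax[0]])
print(C,'yaw',np.degrees(np.arctan2(ax[1],ax[0])))
for n,q in(('knob',(578.4,-67.5)),('hinge',(740,65)),('bell',(611,158)),('hand',(625,-77)),('col',(700,-76)),('mug',(514,-240))):
    e=np.array(q)-C;print(n,e@ax,e@ay)
for n,e in(('pivot',(90,0)),('padlevel',(-60,0)),('pad rest',(90-150*np.cos(.55)-9*np.sin(.55),0))):print(n,C+e[0]*ax+e[1]*ay)
print('hinge-knob',np.hypot(161.6,132.5))
c=r.get_calibration('wrist');print(c)
E
```

```text
[[ 766.2  -13.4]
 [ 761.3 -153.2]
 [ 506.  -145.3]
 [ 507.9   -7.5]] [np.float64(258.33579707990094), np.float64(139.8700820853963), np.float64(255.41688280725276), np.float64(137.79819009351044)]
[635.3 -79.8] yaw -1.5437499095610516
knob -57.24610521526276 10.796222295644466
hinge 100.7256570085749 147.60167664559097
bell -30.732965921265563 237.09262846414086
hand -10.407086441970693 2.555086430049506
col 64.53875170088062 5.575242893799668
mug -116.9755362739388 -163.37612070233803
pivot [725.3 -82.3]
padlevel [575.4 -78.2]
pad rest [592.8 -78.7]
hinge-knob 208.97562058766567
{'fov_y': 62.453935654155565, 'cx': 316.81968144306694, 'cy': 233.99083202400982, 'mount': array([[  -0. ,    0.9,    0.3,   81.5],
       [   1. ,    0. ,    0. ,    0.8],
       [   0. ,    0.3,   -0.9, -142.1],
       [   0. ,    0. ,    0. ,    1. ]])}
```

Against expectations: the board measures 257x139 (260x140 given), knob height 329 (330) and collar 287 (288). Hinge to knob measures 209, where 215 is given. That's close enough for a loose cage of the knob. I'll go up and over first, with the jaws part closed and turned towards the swing tangent.

Call:
play_rows:
  steps: [0.55,0.6,-0.85,0.95,0,0,0.4,0.55,0.6,-0.85,0.95,0,0,0.4,0.55,0.6,-0.85,0.95,0,0,0.4,0.55,0.6,-0.85,0.95,0,0,0.4,0.55,0.6,-0.85,0.95,0,0,0.4,0.55,0.65,-0.9,0,0,0,0.4,0.55,0.65,-0.9,0,0,0,0.4,0.55,0.65,-0.9,0,0,0,0.4,0.55,0.65,-0.9,0,0,0,0.4,0.55,0.65,-0.9,0,0,0,0.4,0.55,0.65,-0.9,0,0,0,0.4,0.55,0.65,-0.9,0,0,0,0.4]
  force: 30

```text
clock: 1.6
ee_pos: [497.2, 64.2, 421.0]
eef_rot: [0.716, -3.058, -0.0]
ft_force: [-0.0, 1.2, -0.0]
width: 46.7
```

Call:
play_rows:
  steps: [0.55,0.5,-0.82,0,0,0,0.25,0.55,0.5,-0.82,0,0,0,0.25,0.55,0.5,-0.82,0,0,0,0.25,0.55,0.5,-0.82,0,0,0,0.2,0.55,0,0,0,0,0,0,0.55,0,0,0,0,0,0]

```text
clock: 2.35
ee_pos: [576.4, -65.5, 420.9]
eef_rot: [0.963, -2.99, -0.001]
ft_force: [-0.0, 0.3, 0.1]
width: 47.3
```

```bash
python3 - <<'E'
from h import *
from scipy.spatial.transform import Rotation as R
np.set_printoptions(precision=1,suppress=True)
s=r.observe();print(s['clock'],s['ee_pos'],s['width'])
p,d=r.capture('wrist');save('wrist1',p)
c=dict(r.get_calibration('wrist'));T=np.eye(4);T[:3,:3]=R.from_rotvec(s['eef_rot']).as_matrix();T[:3,3]=s['ee_pos']
print(T)
c['cam_to_world']=T@c['mount'];W=pts('w',d,c)
k=(W[...,2]>320)&(W[...,2]<340)&(np.hypot(W[...,0]-577,W[...,1]+68)<40);q=W[k]
print(len(q),np.median(q,0),q.min(0),q.max(0))
E
```

```text
2.35 [576.4 -65.5 420.9] 47.3094175331837
[[ -0.8  -0.6  -0.  576.4]
 [ -0.6   0.8   0.  -65.5]
 [  0.    0.   -1.  420.9]
 [  0.    0.    0.    1. ]]
797 [576.  -66.7 329. ] [567.4 -75.6 320.1] [586.9 -55.7 331. ]
```

View pics/wrist1.png

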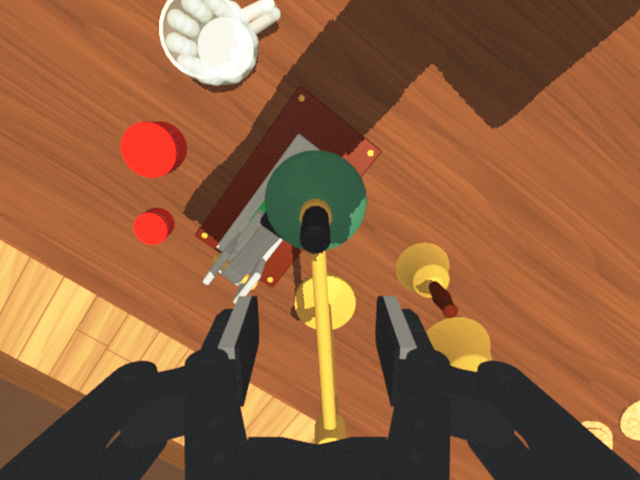

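The wrist picture shows the knob (316,230) centred between the fingers, with the bar running radially. The wrist depth puts the knob at (576,-66), which matches the TCP to within 2 mm. I'll descend around it next.

Call:
play_rows:
  steps: [0.55,0,-0.02,-0.8,0,0,0,0.55,0,0,-0.8,0,0,0,0.55,0,0,-0.8,0,0,0,0.55,0,0,-0.8,0,0,0,0.55,0,0,0,0,0,0]

```text
clock: 3.02
ee_pos: [575.0, -65.3, 292.0]
eef_rot: [0.965, -2.987, -0.002]
ft_force: [-0.6, -0.0, 0.2]
width: 47.0
```

Call:
play_rows:
  steps: [0.55,-0.28,0.37,0,0,0,-0.5,0.55,-0.24,0.4,0,0,0,-0.5,0.55,-0.21,0.42,0,0,0,-0.5,0.55,-0.17,0.43,0,0,0,-0.5,0.55,-0.13,0.44,0,0,0,-0.5]

```text
clock: 3.65
ee_pos: [535.4, 16.8, 295.5]
eef_rot: [-0.29, 3.126, -0.001]
ft_force: [1.7, -1.2, 0.5]
width: 46.9
```

Call:
play_rows:
  steps: [0.55,-0.09,0.45,-0.05,0,0,-0.5,0.55,-0.05,0.46,0,0,0,-0.5,0.55,0,0.47,0,0,0,-0.5,0.55,0.03,0.47,0,0,0,-0.5,0.55,0.07,0.46,0,0,0,-0.5,0.55,0.11,0.45,0,0,0,-0.3,0.55,0,0,0,0,0,0]

```text
clock: 4.53
ee_pos: [538.5, 127.7, 292.8]
eef_rot: [0.467, 3.105, 0.001]
ft_force: [0.1, -0.9, -0.2]
width: 47.0
```

```bash
cat > k.py <<'E'
from h import *
import sys
np.set_printoptions(precision=1,suppress=True)
s=r.observe();print(s['clock'],s['ee_pos'],s['width'],s['ft_force'])
for n in sys.argv[2:]:
    p,d=r.capture(n);save(n+sys.argv[1],p);W=pts(n,d)
    np.save(n+sys.argv[1],W)
    g=(W[...,0]>430)&(W[...,0]<720)&(np.abs(W[...,1])<180)&(W[...,2]>220)&(W[...,2]<266)&(p[...,1]>p[...,0]*1.3);q=W[g]
    if len(q): print(n,'green shade',len(q),np.median(q,0),q.min(0),q.max(0))
E
python3 k.py 2 scene top
```

```text
4.525 [538.5 127.7 292.8] 46.97528010067515 [ 0.1 -0.9 -0.2]
scene green shade 893 [544.9  95.2 245.8] [499.8  73.8 226.1] [579.2 146.4 265.1]
top green shade 243 [546.2  95.5 245.6] [490.9  75.6 230.5] [571.9 113.2 263.4]
```

View pics/scene2.png

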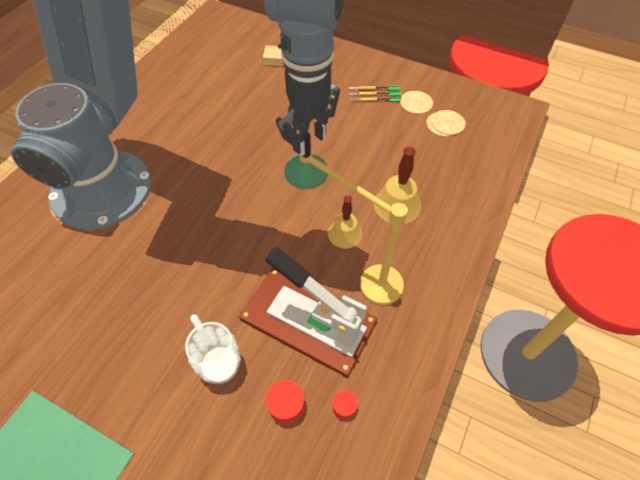

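The lamp has swung clear: in the scene picture the shade is at (307,170), world y about 74 to 160, and the board's edge is at about -10. The lever is in full view, with the handle at (290,267). I'll measure the handle, back off the knob and rise.

```bash
python3 - <<'E'
from h import *
np.set_printoptions(precision=1,suppress=True)
p=cv2.imread('pics/scene2.png')[:,:,::-1];W=np.load('scene2.npy')
z=W[...,2];g=(W[...,0]>500)&(W[...,0]<660)&(W[...,1]<-40)&(W[...,1]>-120)&(z>120)&(z<240)&(p.max(-1)<90)
q=W[g];print(len(q),q.min(0),q.max(0))
for a in range(540,650,10):
    s=q[(q[:,0]>a)&(q[:,0]<a+10)]
    if len(s): print(a,len(s),np.median(s,0),np.percentile(s[:,1],[2,98]),s[:,2].max())
E
```

```text
837 [562.9 -95.5 174.6] [638.1 -59.4 227.3]
560 40 [567.9 -82.7 224.1] [-92.7 -65.8] 227.33720233052873
570 120 [575.3 -79.4 222.6] [-92.9 -62.2] 226.70518962169672
580 120 [584.8 -80.4 216.7] [-93.2 -62.1] 221.51119745546964
590 122 [594.8 -80.  210.7] [-93.7 -61.9] 216.60101757954885
600 117 [605.1 -80.  204. ] [-93.6 -61.6] 210.58086192275664
610 116 [615.1 -81.2 198.6] [-94.1 -63.4] 205.8036250651835
620 115 [625.1 -80.5 192.2] [-94.6 -62.8] 198.22551842172675
630 87 [634.1 -78.8 187. ] [-94.2 -62.7] 192.66900232923945
```

Call:
play_rows:
  steps: [0.55,-0.1,-0.22,0,0,0,0,0.55,0,0,0,0,0,0,0.55,0,0,0.6,0,0,0,0.55,0,0,0.9,0,0,0,0.55,0,0,0.9,0,0,0,0.55,0,0,0.6,0,0,0]

```text
clock: 5.38
ee_pos: [534.2, 117.0, 413.1]
eef_rot: [0.472, 3.104, 0.001]
ft_force: [0.3, -1.0, -0.7]
width: 46.9
```

Call:
play_rows:
  steps: [0,0.19,-0.81,0,0,0,0.26,0,0.19,-0.81,0,0,0,0.26,0,0.19,-0.81,0,0,0,0.26,0,0.19,-0.81,0,0,0,0.26,0,0.19,-0.81,0,0,0,0.26,0,0.19,-0.81,0,0,0,0.26,0,0,0,-0.8,0,0,0,0,0,0,-0.8,0,0,0,0,0,0,-0.8,0,0,0,0,0,0,-0.8,0,0,0,0,0,0,-0.8,0,0,0,0,0,0,0,0,0,0]

```text
clock: 6.88
ee_pos: [578.3, -77.1, 249.5]
eef_rot: [-0.046, -3.137, -0.001]
ft_force: [0.1, 0.5, 1.1]
width: -0.2
```

```bash
python3 k.py 3 scene top
```

```text
6.875 [578.3 -77.1 249.5] -0.22470746208492678 [0.1 0.5 1.1]
scene green shade 731 [550.5  97.2 246.3] [507.2  72.7 224.2] [578.8 149.5 264.7]
top green shade 1012 [527.1 112.6 249.3] [490.7  75.6 229.2] [573.8 158.8 265.8]
```

View pics/scene3.png

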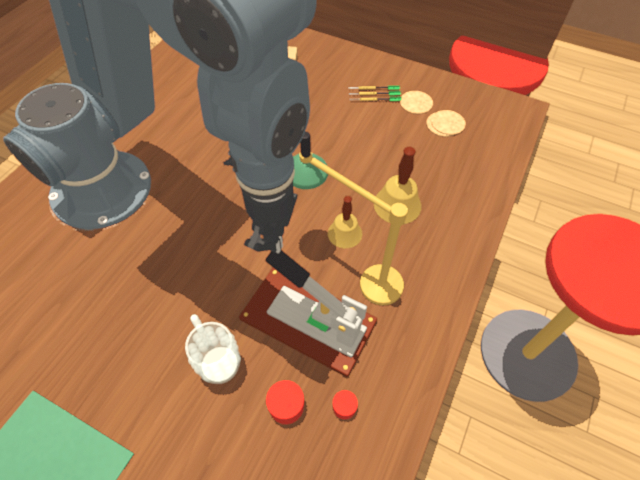

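The picture shows the shut fingertips (275,248) above the handle's outer end, and the lamp has stayed where I left it. Now I'll press down in stages.

Call:
play_rows:
  steps: [0,0,0,-0.5,0,0,0,0,0,0,-0.5,0,0,0,0,0,0,-0.4,0,0,0,0,0,0,-0.4,0,0,0,0,0,0,-0.3,0,0,0,0,0,0,-0.25,0,0,0,0,0,0,0,0,0,0]

```text
clock: 7.85
ee_pos: [580.8, -77.2, 159.4]
eef_rot: [0.046, 3.138, -0.001]
ft_force: [-3.0, -0.0, 7.9]
width: 0.2
```

Call:
play_rows:
  steps: [0,0,0,-0.2,0,0,0,0,0,0,-0.2,0,0,0,0,0,0,-0.2,0,0,0,0,0,0,-0.1,0,0,0,0,0,0,0,0,0,0,0,0,0,0,0,0,0]

```text
clock: 8.6
ee_pos: [580.2, -77.2, 131.9]
eef_rot: [0.046, 3.139, -0.001]
ft_force: [-6.2, -0.1, 9.2]
width: 0.1
```

```bash
python3 k.py 4 scene top; python3 - <<'E'
from h import *
np.set_printoptions(precision=1,suppress=True)
p=cv2.imread('pics/scene4.png')[:,:,::-1];W=np.load('scene4.npy')
z=W[...,2];g=(W[...,0]>510)&(W[...,0]<720)&(W[...,1]<-55)&(W[...,1]>-98)&(z>90)&(z<170)
q=W[g]
for a in range(520,720,10):
    s=q[(q[:,0]>a)&(q[:,0]<a+10)]
    if len(s): print(a,len(s),np.median(s,0),np.percentile(s[:,2],[10,90]))
cv2.imwrite('pics/s4c.png',cv2.resize(p[180:380,180:420,::-1],None,fx=3,fy=3))
E
```

```text
8.6 [580.2 -77.2 131.9] 0.10860239538216013 [-6.2 -0.1  9.2]
scene green shade 285 [565.6 105.3 242. ] [540.6  81.4 225.5] [578.7 147.8 261.5]
top green shade 1009 [527.2 112.  249. ] [490.7  75.4 228.9] [573.6 158.9 265.8]
530 1 [536.6 -80.2 131.9] [131.9 131.9]
550 2 [551.5 -72.7 132.1] [131.7 132.6]
560 4 [568.6 -93.  121.2] [118.4 126.6]
570 23 [576.6 -91.9 127.7] [119.7 132.1]
580 71 [587.  -88.6 132.9] [125.8 156.3]
590 131 [592.8 -78.7 131.6] [127.7 159.5]
600 88 [605.1 -80.  130.6] [127.8 132.7]
610 97 [615.3 -81.3 129.4] [123.5 132. ]
620 61 [624.8 -80.6 128. ] [121. 130.]
630 65 [635.  -79.7 128.3] [125.  130.6]
640 64 [645.  -80.4 128.1] [123.6 129.8]
650 74 [655.6 -82.6 127.6] [ 94.8 129.6]
660 110 [664.8 -85.8 125.7] [ 93.5 129. ]
670 112 [675.2 -87.  124.4] [ 93.9 128.5]
680 108 [685.1 -86.2 124.8] [ 94.  128.6]
690 96 [694.5 -85.7 126. ] [ 93.7 128.3]
700 92 [706.  -74.1 127.6] [123.9 140.4]
710 108 [714.8 -69.6 128.4] [124.  142.6]
```

View pics/s4c.png

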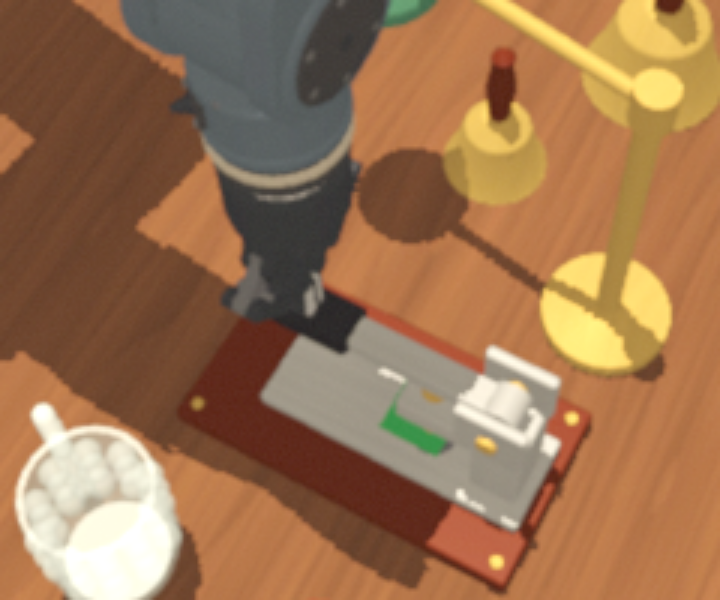

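The lever now looks nearly level: the handle top is at z 131 to 129 and the tip at 131.9, where 129 is exactly level. I'll nudge it 2 mm further and let it settle.

Call:
play_rows:
  steps: [0,0,0,-0.05,0,0,0,0,0,0,0,0,0,0,0,0,0,0,0,0,0,0,0,0,0,0,0,0,0,0,0,0,0,0,0]

```text
clock: 9.32
ee_pos: [580.3, -77.2, 130.0]
eef_rot: [0.046, 3.139, -0.001]
ft_force: [-6.2, 0.8, 9.5]
width: 0.2
```

```bash
python3 k.py 5 top; python3 - <<'E'
from h import *
np.set_printoptions(precision=1,suppress=True)
W=np.load('top5.npy');W0=pts('top',np.load('top_d.npy'))
for n,u,v,R in(('bell',250,250,20),('tin',410,224,18),('mug',412,286,25)):
    for X in(W0,W):
        b=X[v-R:v+R,u-R:u+R].reshape(-1,3);q=b[b[:,2]>8];print(n,len(q),np.median(q,0))
k=(W[...,2]>320)&(W[...,2]<336)&(np.hypot(W[...,0]-531,W[...,1]-118)<40);print(np.median(W[k],0),k.sum())
s=r.observe();print(s['ee_pos'],s['ft_force'],s['qvel'])
E
```

```text
9.325 [580.3 -77.2 130. ] 0.19997743070669935 [-6.2  0.8  9.5]
top green shade 1007 [527.  112.2 249.1] [490.7  75.4 227.2] [573.6 158.9 265.8]
bell 659 [606.5 151.9  47.9]
bell 961 [598.3 139.1 141.4]
tin 645 [ 680.4 -251.2   51.9]
tin 879 [ 609.4 -124.1  612.1]
mug 1344 [ 521.5 -249.    97.6]
mug 1737 [ 521.5 -117.8  634. ]
[533.4 117.5 329.9] 84
[580.3 -77.2 130.1] [-6.2 -1.1 10.2] [ 0. -0. -0. -0. -0.  0.]
```

View pics/top5.png

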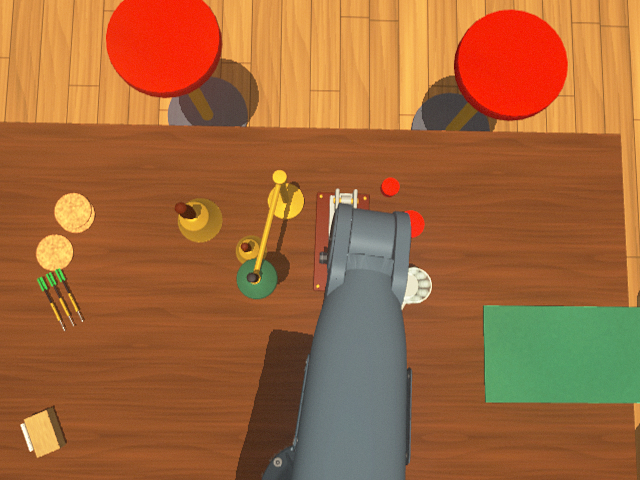

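The top picture shows the shade at (257,277), well left of the board. The bell, tin and mug look unmoved, though the arm partly hides the tin and the mug in this view. The scene picture taken just before shows the mug at its original pixels. I'm handing in.

```bash
python3 -c "
from bench import r
print(r.sign_off())"
```

```text
the job is handed in; nothing more can be done
None
```

I swung the lamp clear of the punch, pressed the lever down to about level, and handed in at about 9.4 s with the robot still holding it. Sign-off gave no verdict.

- **Lamp:** I moved it by its knob, held loosely between the part-closed fingers. The knob ended at (533, 117, 330), roughly 195 mm to the +y side of the punch's centre line (110 mm needed). In both later pictures the shade is clear of the board and stayed where I left it.
- **Lever:** The fingertips ended at z = 130.1 mm, and exactly level is 129 mm. That puts the joint at about 0.54 rad. The upward force was about 10 N and the arm was still.
- **Mug, bell and tin:** The pictures show no sign that any of them moved. My before-and-after depth comparison failed for all three, because the arm hid the mug and tin and the lamp shade hid the bell. For these I relied on how the pictures looked.
- **Disagreements:**
  - The hinge-to-knob distance first measured 209 mm, where 215 mm is given.
  - The handle appeared 5–8 mm further in +x than my estimate of the board's position predicts. Neither affects the height at which the lever is level.

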